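Index the rotary stage and hold a slide flush on its sloped face

ROBOT

A 6-joint arm with a two-finger parallel gripper is mounted at the origin on the work surface. World frame = base frame: x ahead of the robot, y to its left, z up, the work surface at z = 0. Lengths are in mm, angles in rad, forces in N, time in s.
With the tool pointing down it reaches from about 350 to 875 mm from the base axis. Payload 4.2 kg.
Tool frame: the origin (TCP) lies between the finger pads; the fingertips stand 25 mm ahead of it and the grasp point (between the pads) lies 6 mm ahead of it; z points along the fingers, y is the line along which they close (so a half turn about z gives the same grasp; the last joint's range is limited). The gripper opens to 85 mm and grips with 20 to 120 N. Pads are 22 mm wide; open, the fingers measure 114 mm over their backs; the gripper's body (76 mm by 85 mm) begins 54 mm behind the grasp point. The pads swing forward as they close: fully open they stand 13 mm farther back than shut.
Start: joints at [1.588, 0.385, 0.008, 0, -1.194, -0.259], TCP at [149.625, 606.804, 256.312] pointing down, gripper open.
Joint ranges: [-3.14, 3.14], [-1.21, 2.06], [-1.07, 1.41], [-3.16, 2.05], [-2.99, -0.16], [-3.1, 3.1]. Speed limits (rad/s): [2.79, 2.79, 3.14, 3.14, 3.14, 3.14].

INTERFACE

Orientations are given as a unit quaternion [x, y, z, w].
In Python, from bench import arm gives the robot as it stands.
- The arm moves only by the shell command python3 -m pendant 'ROWS'. ROWS is JSON, a list of rows, each a list of 7 numbers: the shift along the tool's x, y, z in m, then the turn, a rotation vector about the tool's x, y, z in degrees, then the finger opening in m, from 0 to 0.0854. In form: [[x, y, z, wx, wy, wz, fingers], ...]. A call has 1 to 12 rows; each row shifts and turns the commanded pose from where the row before left it, along the tool's axes as they then stand; what a row does not reach is not made up. A row lasts 1/10 s, in which the tool goes at most 50 mm and 8.59 degrees, less where a joint would pass 70% of its speed; a pose out of reach is approached as far as the arm can. A call is refused whole if a number of a shift passes 0.05 or a number of a turn 8.59, either way. A call with a gripper value outside its range is refused whole. The fingers move at their own pace and stop on an object; the grip force is fixed at half the most. Time passes only in rows, so rows that do not move let the fingers close. It gives the time, the measured TCP pose, the force, the opening and the grip force at its end, in the units of the state.
- arm.read_state(): the state, without advancing time (a new reading comes with each control period).
- arm.get_image(name): name is "side" or "top"; returns a dict with "image" (384x512x3 uint8, red, green, blue), "fx", "fy", "cx", "cy" (pixels), "k1" (the pictures are not rectified: a ray, as slopes to the right and down, at radius r is drawn at 1 + k1 r^2 times it, then the intrinsics apply), "xyz" and "rotation" of the camera in the world. Camera axes: x right, y down, z forward; pixel columns grow to the right and rows downward; lengths in mm; the calibration is good to about 2 mm. A picture is of the moment at which its call begins. There is no depth.
- arm.job_done(): hands the job in; it is judged then, once.
The state is a dict: "clock": time; "joints": joint angles; "joint_vel": joint speeds; "joint_efforts": joint torques, N m; "position": TCP position; "ee_rot": TCP orientation; "contact_force": force on the tool from outside, world axes, zero at the start; "wrist_torque": the same for the moment, N m; "gripper_width": finger opening in mm; "grasp_force": force on a finger pad.
Only numpy, scipy, OpenCV 4.12 (cv2) and the standard library are available. Lean on these libraries where they do the work, as an engineer would, in place of code of your own. Each camera call takes 0.05 s, during which the arm holds its last target. There are 200 camera calls.

TASK

Lift the red plunger knob of the rotary stage, turn the stage by it until the plunger stands over the notch with the green mark, and let it drop fully home. Then take the purple slide carrier from the tray by its fin, tilt it to match the stage's sloped pale face, and press its flat underside gently flush onto the middle of the face, covering the black window with its long side along the window. Finish while still gripping the carrier and holding it pressed there with a light steady push; leave the grey carrier and the other things on the bench alone.

Things in the scene. Friction and masses are not known exactly. Their poses are not given: they have to be found in the camera images.
- indexer: round white fixed base of the rotary stage, 284 mm wide; origin under its centre, on the upright turning axis. Its steel index ring (mean radius 115 mm, top 32 mm above the table) has one tight notch, 13 mm wide, 12 mm deep, in the base's own +y direction, a green mark outside it, and a long parking gap. In the working position the sloped face looks to the base's -x, roughly at the robot
- turret (a joint): turning angle of the stage about the upright axis, rad, counter-clockwise from above positive: 0 = working position (plunger over the working notch). Starts parked at 0.85 to 1.2; end stops at -0.1 and 1.3. Turns easily (about 1 N at the knob) once the plunger is lifted; otherwise the plunger locks it. The notch leaves about 0.02 rad of play
- plunger (a joint): lift of the sprung index plunger, m: 0 = home (pin down in a notch), 0.010 = pin riding on the ring's top, 0.018 = upper stop. Lifting takes 3.5 to 6.5 N; the spring drives it down when let go. The stage carries it round, 115 mm from the turning axis, in the stage's own +y direction
- plunger_knob (a point): centre of the red round knob on top of the plunger (22 mm diameter, 24 mm tall, upright; centre 78 mm above the table when home). Grip it from above; the blue arm under it reaches up to 50 mm above the table. Its pin is 8 mm thick with a round tip
- platen: plate with a sloped face of firm pale rubber (gives under 0.5 mm), 100 mm (y) x 56 mm (x), 12 mm thick, between two blue cheeks; origin at the face's centre, 85 mm above the table on the axis; z out of the face, y level, -x downhill. Slope 0.2 to 0.56 rad, clamped stiff. Black window 14 x 56 mm in its middle. Cheeks 57 to 65 mm either side rise 3 mm above the centre
- slide: purple slide carrier with a glass slide: flat plate 34 mm (x) x 84 mm (y), 5 mm thick, an upright grip fin in the middle of its upper side, 24 mm (x) x 12 mm (y), 5 to 39 mm above the underside; 40 to 85 g. Origin at the centre of the flat underside, z up along the fin. Starts lying in the tray; grip the fin across its 12 mm from above. Symmetric under a half turn
- spare: grey slide carrier of the same shape lying in the same tray; not wanted
- tray: white fixed tray, 180 mm (x) by 110 mm (y), rim 10 mm high, inner floor 4 mm above the table; origin at the centre of its underside. The two carriers lie in it 84 mm apart along its x, either one first
- dropper: amber glass dropper bottle with black cap, 32 mm across, 65 mm tall; origin at the centre of its underside; a bystander
- reagent: white reagent bottle with blue cap, 66 mm across, 140 mm tall; origin at the centre of its underside; a bystander
- jar: clear jar with red cap, 60 mm across, 75 mm tall; origin at the centre of its underside; a bystander
- slide_box: blue plastic slide box, 85 x 100 x 34 mm; origin at the centre of its underside; a bystander
- tube_rack: grey sample tube rack with a few purple-capped tubes, 26 x 200 mm, 84 mm tall; origin at the centre of its underside; a bystander

How it is judged (in metres and radians):
On the way, in this order (a step that is already met when the one before it is completed fails the run):
1. the plunger is lifted clear of the ring (value of joint plunger above 0.0105 m), for 0.1 s.
2. the stage is in its working position with the plunger dropped home and let go (value of joint plunger below 0.002 m and value of joint turret between -0.05 and 0.05 rad and distance between the grasp point and plunger_knob above 0.03 m), for 0.2 s.
3. the purple carrier is lifted out of the tray in the fingers (height (world z) of slide above 0.03 m and contact force between the fingers and slide above 1 N), for 0.2 s.
At the end, for the whole second after the job is handed in: Stage within 0.05 rad of its working position, plunger home (2 mm). Purple carrier gripped and pressed on the sloped face with over 2 N, still, underside within 3 mm of the face and 0.05 rad of its slope, centred within 10 mm each way, long side within 0.15 rad of the face's (value of joint plunger below 0.002 m and value of joint turret between -0.05 and 0.05 rad and x of slide in the frame of platen between -0.01 and 0.01 m and y of slide in the frame of platen between -0.01 and 0.01 m and z of slide in the frame of platen between -0.003 and 0.003 m and angle between the z axis of slide and the z axis of platen, either way round below 0.05 rad and angle between the y axis of slide and the y axis of platen, either way round below 0.15 rad and contact force between slide and platen above 2 N and contact force between the fingers and slide above 1 N and linear speed of slide below 0.02 m/s); the arm keeps its last pose, push and grip.
It fails at once if the slide is pressed on the face with more than 40 N (contact force between slide and platen above 40 N).
It fails at once if the grey carrier is moved by more than 15 mm (distance of spare from where it was at the start of the episode above 0.015 m).
It fails at once if a bottle, the jar, the slide box or the tube rack is moved by more than 20 mm (distance of any of dropper, reagent, jar, slide_box, tube_rack from where it was at the start of the episode above 0.02 m).
It also fails if it takes over 54 s, if anything falls off the work surface, if the arm or the gripper's body presses on something with over 40 N, if the wrist force passes 120 N, or if a joint passes its speed limit or range.

## Working session

There is one attempt and no reset: what is moved stays moved. The work goes in short steps, Python scripts to look and compute and a shell command to move; the robot and the scene stay as the last step left them, time stands still between calls to the robot, and variables do not carry over. Pictures are saved under pics/ and viewed, at most 10 in all, crops included, and the job is handed in when it is done.

```bash
mkdir -p pics; ls; cat > h.py <<'E'
import numpy as np, cv2, json
from bench import arm
from scipy.spatial.transform import Rotation as R
def grab(n):
    d=arm.get_image(n); d={k:(np.array(v) if isinstance(v,(list,tuple)) else v) for k,v in d.items()}
    np.save(f'{n}.npy',d,allow_pickle=True); return d
def load(n): return np.load(f'{n}.npy',allow_pickle=True).item()
def rotm(d):
    r=np.array(d['rotation'],float); return R.from_quat(r).as_matrix() if r.size==4 else r.reshape(3,3)
def ray(d,u,v):
    K=np.array([[d['fx'],0,d['cx']],[0,d['fy'],d['cy']],[0,0,1.]])
    p=cv2.undistortPoints(np.array([[[u,v]]],float),K,np.array([d['k1'],0,0,0,0.]))[0,0]
    w=rotm(d)@np.array([p[0],p[1],1]); return np.array(d['xyz'],float).ravel(),w/np.linalg.norm(w)
def onz(d,u,v,z):
    o,w=ray(d,u,v); return o+w*(z-o[2])/w[2]
def tri(d1,p1,d2,p2):
    o1,w1=ray(d1,*p1);o2,w2=ray(d2,*p2)
    s=np.linalg.lstsq(np.c_[w1,-w2],o2-o1,rcond=None)[0]
    a=o1+s[0]*w1;b=o2+s[1]*w2; return (a+b)/2,np.linalg.norm(a-b)
def proj(d,P):
    c=rotm(d).T@(np.array(P,float)-np.array(d['xyz'],float).ravel()); x,y=c[:2]/c[2]; f=1+d['k1']*(x*x+y*y)
    return np.array([d['cx']+d['fx']*x*f,d['cy']+d['fy']*y*f])
def blobs(d,lo,hi,amin=30):
    m=cv2.inRange(cv2.cvtColor(d['image'].astype(np.uint8),cv2.COLOR_RGB2HSV),lo,hi)
    n,l,s,c=cv2.connectedComponentsWithStats(m)
    return [(c[i].round(1),s[i]) for i in range(1,n) if s[i][4]>=amin],l
E
python3 - <<'E'
from h import *
for n in('side','top'):
    d=grab(n); cv2.imwrite(f'pics/{n}0.png',cv2.resize(d['image'][:,:,::-1],None,fx=1.5,fy=1.5,interpolation=cv2.INTER_CUBIC))
    print({k:v for k,v in d.items() if k!='image'})
print(arm.read_state())
E
```

```text
pics
{'fx': 469.1934751829794, 'fy': 469.1934751829794, 'cx': 253.7732484355829, 'cy': 191.7439012011738, 'k1': 0.012514568907200208, 'xyz': array([ 280.85485705, -999.58293175,  702.84174139]), 'rotation': array([ 0.8512247 , -0.12762639,  0.07088955, -0.50408599])}
{'fx': 418.27673461133924, 'fy': 418.27673461133924, 'cx': 250.90912468803916, 'cy': 191.91865217435856, 'k1': -0.06307698071741936, 'xyz': array([ 384.46210621,   72.67885351, 1179.05788604]), 'rotation': array([ 0.70941325, -0.69801518,  0.07269348, -0.06498706])}
{'clock': 0.1, 'joints': array([ 1.58757790e+00,  3.85475566e-01,  6.79365606e-03, -4.04997232e-04,
       -1.19402829e+00, -2.58623776e-01]), 'joint_vel': array([ 0.00084495,  0.00111623,  0.0020168 ,  0.00309574, -0.00093632,
        0.00079362]), 'joint_efforts': array([-1.08072581e-03, -3.93324244e+01,  1.88927740e+01,  4.19795170e+00,
       -2.60244953e-03,  4.50833952e-06]), 'position': array([149.54301674, 606.36793605, 255.35005943]), 'ee_rot': array([ 9.92688464e-01, -1.20700713e-01, -5.50850428e-05,  9.73717009e-04]), 'contact_force': array([ 0.15451626, -0.02567164, -0.14042833]), 'wrist_torque': array([-0.0326269 ,  0.02581825,  0.02788897]), 'grasp_force': 0.0, 'gripper_width': 85.80014366709436}
```

View pics/side0.png

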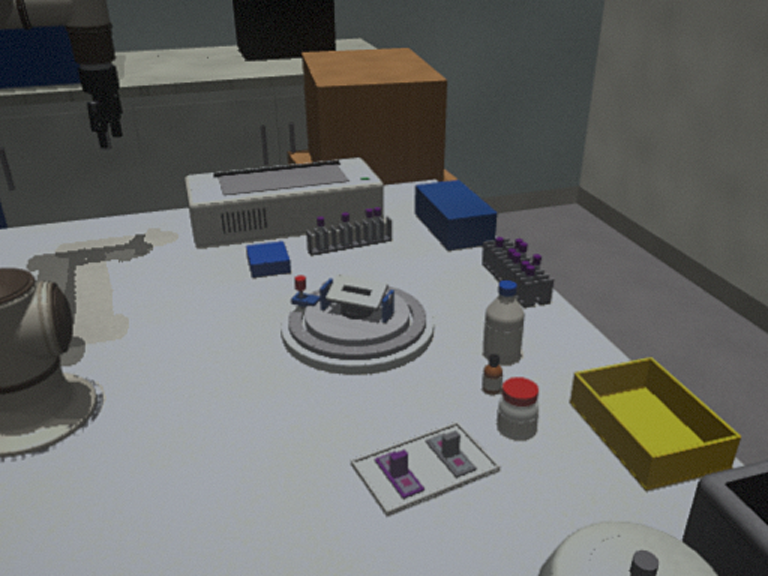

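View pics/top0.png

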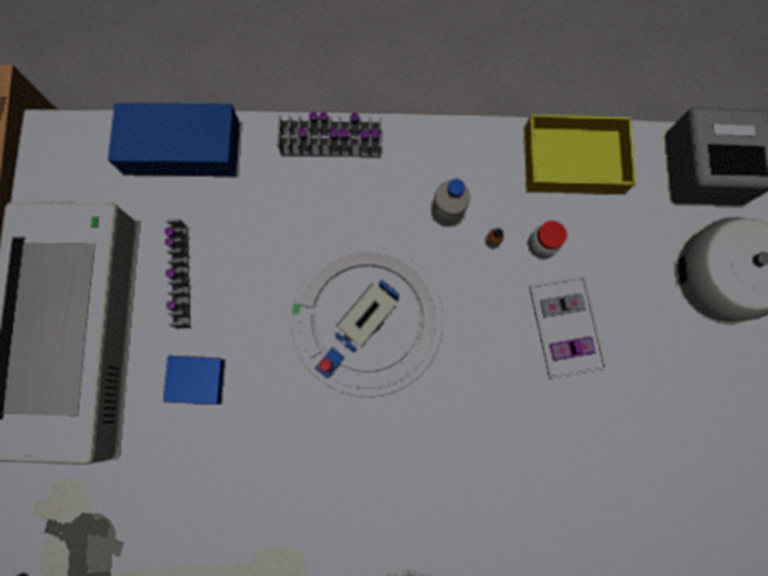

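The side view shows the red knob near (300,283), the window near (357,291) and the purple fin near (399,463). In the top view the knob is at (326,366), the green mark at (297,309), the window at (369,314) and purple at (572,348). These are positions in the 1.5x pictures.

```bash
python3 - <<'E'
from h import *
t=load('top');s=load('side')
for n,d in(('top',t),('side',s)):
    for nm,lo,hi in(('red',(0,120,60),(6,255,255)),('red2',(172,140,60),(180,255,255)),('green',(50,90,40),(80,255,255)),('purple',(135,60,30),(165,255,255)),('black',(0,0,0),(180,255,45)),('blue',(100,140,40),(125,255,255))):
        b,_=blobs(d,lo,hi,6); print(n,nm,[(tuple(c),tuple(int(k) for k in st)) for c,st in b if st[4]<600])
C=[]
for n,d,(x0,y0,x1,y1) in(('t1',t,(190,160,300,270)),('s1',s,(180,170,300,250)),('t2',t,(345,180,410,260)),('s2',s,(230,280,335,345))):
    cv2.imwrite(f'/tmp/{n}.png',0*d['image'][:2,:2]); C.append(cv2.resize(d['image'][y0:y1,x0:x1,::-1],(400,300),interpolation=cv2.INTER_CUBIC))
cv2.imwrite('pics/crops.png',np.vstack([np.hstack(C[:2]),np.hstack(C[2:])]))
E
```

```text
top red [((np.float64(367.8), np.float64(156.1)), (359, 147, 19, 19, 259)), ((np.float64(216.6), np.float64(243.2)), (214, 240, 7, 7, 33))]
top red2 []
top green [((np.float64(62.6), np.float64(147.6)), (61, 145, 4, 6, 23)), ((np.float64(197.1), np.float64(205.4)), (195, 203, 5, 6, 21))]
top purple [((np.float64(208.6), np.float64(76.9)), (206, 74, 6, 6, 27)), ((np.float64(215.2), np.float64(76.9)), (213, 74, 6, 6, 27)), ((np.float64(235.9), np.float64(77.6)), (234, 75, 5, 6, 27)), ((np.float64(200.9), np.float64(88.0)), (198, 85, 6, 7, 32)), ((np.float64(225.2), np.float64(88.3)), (219, 85, 14, 8, 74)), ((np.float64(246.0), np.float64(88.8)), (240, 86, 13, 7, 70)), ((np.float64(112.7), np.float64(157.3)), (110, 151, 6, 14, 62)), ((np.float64(113.5), np.float64(181.6)), (111, 179, 6, 6, 30)), ((np.float64(113.8), np.float64(203.2)), (111, 200, 7, 7, 33)), ((np.float64(382.5), np.float64(201.5)), (381, 200, 4, 4, 16)), ((np.float64(368.0), np.float64(204.0)), (366, 202, 5, 5, 21)), ((np.float64(381.5), np.float64(231.8)), (367, 224, 30, 16, 254))]
top black [((np.float64(212.2), np.fl
[... 7413 characters left out ...]
 6, 11)), ((np.float64(19.1), np.float64(39.7)), (17, 38, 5, 4, 7)), ((np.float64(27.0), np.float64(43.7)), (22, 41, 10, 9, 27)), ((np.float64(6.6), np.float64(50.0)), (0, 43, 15, 15, 86)), ((np.float64(22.3), np.float64(50.6)), (13, 43, 22, 15, 83)), ((np.float64(40.2), np.float64(49.0)), (33, 45, 13, 10, 39)), ((np.float64(177.8), np.float64(168.7)), (165, 161, 28, 16, 326)), ((np.float64(217.3), np.float64(189.3)), (215, 187, 6, 6, 11)), ((np.float64(337.9), np.float64(189.5)), (333, 187, 11, 6, 57)), ((np.float64(196.9), np.float64(198.5)), (195, 197, 5, 3, 8)), ((np.float64(206.6), np.float64(199.1)), (201, 197, 11, 6, 37)), ((np.float64(256.5), np.float64(198.8)), (255, 197, 4, 4, 8))]
```

View pics/crops.png

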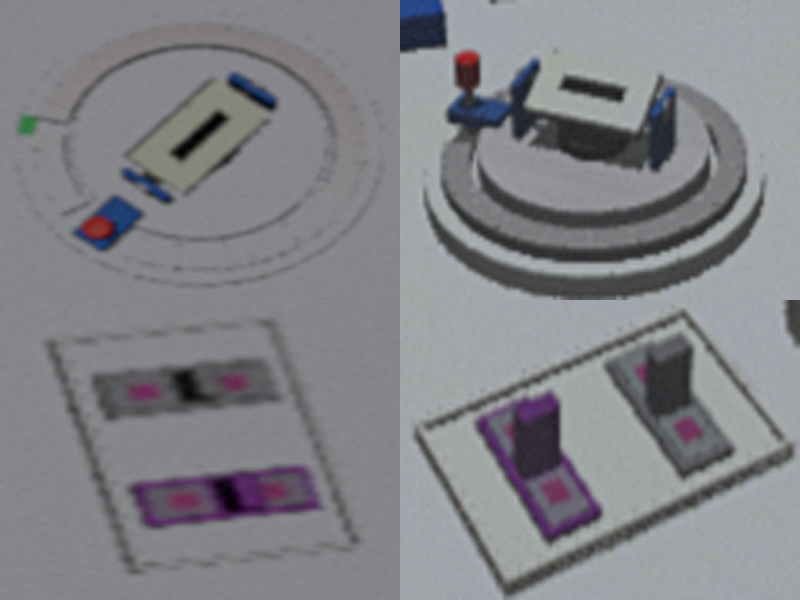

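The crops show the knob, window, face corners and green mark clearly, plus the two carriers: purple is nearer the robot and grey is farther. Next I'll triangulate them.

```bash
python3 - <<'E'
from h import *
t=load('top');s=load('side')
def cen(d,box,lo,hi):
    x0,y0,x1,y1=box; hsv=cv2.cvtColor(d['image'][y0:y1,x0:x1],cv2.COLOR_RGB2HSV)
    m=cv2.inRange(hsv,lo,hi); v,u=np.nonzero(m); return (u.mean()+x0,v.mean()+y0),len(u),(u.min()+x0,u.max()+x0,v.min()+y0,v.max()+y0)
kt=cen(t,(205,232,230,255),(0,110,40),(8,255,255));ks=cen(s,(190,180,212,200),(0,110,40),(8,255,255));print(kt,ks)
k,e=tri(t,kt[0],s,ks[0]);print('knob',k.round(1),e)
c,e=tri(t,(244.4,209.4),s,(237.1,193.2));print('win',c.round(1),e)
g=onz(t,197.1,205.4,32);print('green',g.round(1))
a=np.arctan2(*(k-c)[[1,0]]);b=np.arctan2(*(g-c)[[1,0]])
print('ang knob',a,'mark',b,'diff',a-b,'rad',np.linalg.norm((k-c)[:2]),np.linalg.norm((g-c)[:2]))
T=lambda x,y:(190+x/3.636,160+y/2.727); S=lambda x,y:(180+(x-400)/3.333,170+y/3.75)
for nm,p,q in(('far',T(213,80),S(540,57)),('R',T(275,118),S(662,74)),('L',T(127,155),S(524,113))):
    P,e=tri(t,p,s,q);print(nm,P.round(1),round(e,1))
T=lambda x,y:(345+x/6.154,180+(y-300)/3.75); S=lambda x,y:(230+(x-400)/3.81,280+(y-300)/4.615)
for nm,p,q in(('purple finTop',T(229,494),S(538,405)),('pA',T(133,487),S(477,421)),('pB',T(145,527),S(552,541)),('pC',T(320,506),S(600,515)),('pD',T(310,467),S(520,395))):
    try:P,e=tri(t,p,s,q);print(nm,P.round(1),round(e,1),'z9',onz(t,*p,9).round(1),onz(s,*q,9).round(1))
    except Exception as x:print(x)
for nm,p in(('tray',T(50,343)),('tray',T(272,321)),('tray',T(358,544)),('tray',T(130,572))):print(nm,onz(t,*p,10).round(1))
print('purple pix',onz(t,381.5,231.8,15).round(1), 'spots',onz(t,*T(185,499),9).round(1),onz(t,*T(278,490),9).round(1),'side',onz(s,*S(557,491),9).round(1))
print('jar',onz(t,367.8,156.1,75).round(0),'dropper',onz(t,331,158,40).round(0),'reagent',onz(t,303.6,124.8,140).round(0))
st=arm.read_state();print(R.from_quat(st['ee_rot']).as_matrix().round(3))
E
```

```text
((np.float64(216.52941176470588), np.float64(243.11764705882354)), 34, (np.int64(213), np.int64(220), np.int64(240), np.int64(246))) ((np.float64(199.8095238095238), np.float64(186.61904761904762)), 21, (np.int64(197), np.int64(203), np.int64(184), np.int64(192)))
knob [464.1 149.6  86.2] 2.021991272054209
win [553.3  78.7  87.8] 0.9710475812567746
green [570.4 210.6  32. ]
ang knob 2.4700988165567628 mark 1.4420129171769276 diff 1.0280858993798352 rad 113.91044257862714 133.00211895739946
far [555.   73.3 128.1] 86.3
R [580.5  21.1 120.4] 32.0
L [523.6 133.6  44.7] 28.7
purple finTop [ 508.1 -302.5   39.2] 8.0 z9 [ 507.4 -311.5    9. ] [ 522.8 -270.8    9. ]
pA [ 500.6 -266.1    4.7] 24.1 z9 [ 512.1 -267.     9. ] [ 487.  -270.8    9. ]
pB [ 505.1 -294.1  -53.7] 36.2 z9 [ 482.1 -271.5    9. ] [ 503.4 -353.5    9. ]
pC [ 513.2 -354.4   18. ] 31.1 z9 [ 498.8 -353.7    9. ] [ 532.4 -346.6    9. ]
pD [ 507.9 -325.7   70. ] 25.9 z9 [ 528.3 -350.5    9. ] [ 515.1 -261.3    9. ]
tray [ 621.9 -231.6   10. ]
tray [ 641.1 -337.7   10. ]
tray [ 470.3 -369.8   10. ]
tray [ 448.4 -263.1   10. ]
purple pix [ 506.5 -307.5   15. ] spots [ 503.3 -290.9    9. ] [ 510.7 -334.6    9. ] side [ 515.3 -326.2    9. ]
jar [ 709. -259.   75.] dropper [ 712. -164.   40.] reagent [772. -73. 140.]
[[ 0.971 -0.24  -0.   ]
 [-0.24  -0.971 -0.002]
 [ 0.     0.002 -1.   ]]
```

```bash
python3 -m pendant '[[0.0346,0.0306,0,0,0,0,0.06],[0.0346,0.0306,0,0,0,0,0.06],[0.0346,0.0306,0,0,0,0,0.06],[0.0346,0.0306,0,0,0,0,0.06],[0.0346,0.0306,0,0,0,0,0.06],[0.0346,0.0306,0,0,0,0,0.06],[0.0346,0.0306,0,0,0,0,0.06],[0.0346,0.0306,0,0,0,0,0.06],[0.0346,0.0306,0,0,0,0,0.06],[0.0346,0.0306,0,0,0,0,0.06],[0.0346,0.0306,0,0,0,0,0.06],[0.0344,0.0306,0,0,0,0,0.06]]'
python3 -m pendant '[[0,0,0.03,0,0,8.2,0.06],[0,0,0.03,0,0,8.2,0.06],[0,0,0.03,0,0,8.2,0.06],[0,0,0,0,0,0,0.06],[0,0,0,0,0,0,0.06]]'
python3 - <<'E'
from h import *
st=arm.read_state();print(st['clock'],st['position'],st['joints'].round(2),st['contact_force'],st['gripper_width']);M=R.from_quat(st['ee_rot']).as_matrix();print(M.round(4))
k=np.array([464.1,149.6]);d=np.r_[k,84]-st['position'];print(d.round(1),(M.T@d).round(1))
s=grab('side');t=grab('top')
for d in(t,s):print(proj(d,st['position']+M[:,2]*6))
cv2.imwrite('pics/a1.png',np.hstack([cv2.resize(s['image'][130:240,150:290,::-1],(400,314),interpolation=cv2.INTER_CUBIC),cv2.resize(t['image'][160:270,160:300,::-1],(400,314),interpolation=cv2.INTER_CUBIC)]))
E
```

```text
clock: 1.3
position: [465.2, 149.1, 256.2]
ee_rot: [0.993, -0.121, -0.0, -0.0]
contact_force: [-0.3, 1.8, 0.1]
gripper_width: 60.0
grasp_force: 0.0
clock: 1.8
position: [464.9, 150.9, 166.6]
ee_rot: [0.945, -0.328, 0.0, 0.001]
contact_force: [0.2, -0.6, 1.0]
gripper_width: 60.1
grasp_force: 0.0
1.8 [464.86219126 150.91380414 166.56586689] [ 0.65  0.25 -0.45  0.   -0.88  0.26] [ 0.22698544 -0.55593533  1.01698957] 60.10418683717464
[[ 7.853e-01 -6.191e-01 -3.000e-04]
 [-6.191e-01 -7.853e-01 -1.000e-03]
 [ 4.000e-04  1.000e-03 -1.000e+00]]
[ -0.8  -1.3 -82.6] [ 0.2  1.4 82.6]
[213.97508259 240.14551692]
[197.87247043 162.27626113]
```

View pics/a1.png

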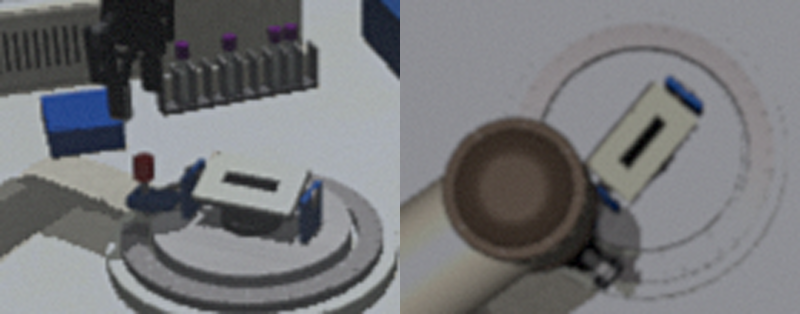

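The picture shows the open fingers above the knob (about (136,90) in the crop, knob at (143,165)). I'll descend, close and lift.

```bash
python3 -m pendant '[[0.0,0.001,0.03,0,0,0,0.06],[0,0,0.03,0,0,0,0.06],[0,0,0.0226,0,0,0,0.06],[0,0,0,0,0,0,0.06],[0,0,0,0,0,0,0],[0,0,0,0,0,0,0],[0,0,0,0,0,0,0],[0,0,0,0,0,0,0],[0,0,0,0,0,0,0],[0,0,0,0,0,0,0]]'
python3 -m pendant '[[0,0,-0.004,0,0,0,0],[0,0,-0.005,0,0,0,0],[0,0,-0.005,0,0,0,0],[0,0,0,0,0,0,0],[0,0,0,0,0,0,0]]'
python3 - <<'E'
from h import *
st=arm.read_state();print(st['position'],st['contact_force'],st['wrist_torque'],st['gripper_width'])
p=st['position'];c=np.array([553.3,78.7]);print('r',np.linalg.norm(p[:2]-c),'ang',np.degrees(np.arctan2(*(p[:2]-c)[[1,0]])));print(R.from_quat(st['ee_rot']).as_matrix().round(3))
E
```

```text
clock: 2.9
position: [465.3, 151.1, 85.7]
ee_rot: [0.944, -0.329, 0.001, -0.002]
contact_force: [-0.8, 1.7, 7.8]
gripper_width: 20.3
grasp_force: 58.4
clock: 3.4
position: [464.5, 150.3, 97.8]
ee_rot: [0.944, -0.329, 0.0, -0.001]
contact_force: [5.0, -1.0, -5.0]
gripper_width: 20.1
grasp_force: 58.8
[464.51506302 150.32624476  97.80873845] [ 5.01807684 -0.99973113 -4.96219559] [ 0.02939227 -1.39773665  0.24394849] 20.07088021826332
r 114.07490510118693 ang 141.10553809893037
[[ 0.783 -0.622  0.001]
 [-0.622 -0.783  0.001]
 [ 0.001 -0.001 -1.   ]]
```

```bash
python3 -m pendant '[[0,0,-0.0015,0,0,0,0],[0.00028,-0.00802,0,0,0,4,0],[0.00028,-0.00802,0,0,0,4,0],[0.00028,-0.00802,0,0,0,4,0],[0.00028,-0.00802,0,0,0,4,0],[0.00028,-0.00802,0,0,0,4,0],[0.00028,-0.00802,0,0,0,4,0],[0.00028,-0.00802,0,0,0,4,0],[0.00028,-0.00802,0,0,0,4,0],[0.00028,-0.00802,0,0,0,4,0],[0.00028,-0.00802,0,0,0,4,0],[0.00028,-0.00802,0,0,0,4,0]]'
python3 -m pendant '[[0.00028,-0.00802,0,0,0,4,0],[0,0,0,0,0,0,0],[0,0,0,0,0,0,0]]'
python3 - <<'E'
from h import *
st=arm.read_state();M=R.from_quat(st['ee_rot']).as_matrix();print(st['position'],st['contact_force'],M.T@st['contact_force'],st['wrist_torque'],st['gripper_width'])
p=st['position'];c=np.array([553.3,78.7]);print('r',np.linalg.norm(p[:2]-c),'ang',np.degrees(np.arctan2(*(p[:2]-c)[[1,0]])));print(M.round(3))
t=grab('top');s=grab('side')
cv2.imwrite('pics/a2.png',np.hstack([cv2.resize(s['image'][150:250,170:310,::-1],(400,286),interpolation=cv2.INTER_CUBIC),cv2.resize(t['image'][160:270,180:300,::-1],(400,286),interpolation=cv2.INTER_CUBIC)]))
E
```

```text
clock: 4.6
position: [538.6, 193.8, 98.4]
ee_rot: [0.751, -0.66, -0.001, -0.0]
contact_force: [0.4, 4.5, -6.6]
gripper_width: 20.5
grasp_force: 58.8
clock: 4.9
position: [547.1, 194.8, 98.5]
ee_rot: [0.729, -0.685, -0.0, -0.001]
contact_force: [2.8, 4.9, -4.8]
gripper_width: 20.4
grasp_force: 59.0
[547.09143234 194.77166989  98.47749073] [ 2.7888715   4.93051697 -4.80298488] [-4.7394864  -3.08741526  4.81265014] [ 1.39444763 -0.87766781  0.26906892] 20.392519624374383
r 116.23759660282576 ang 93.06178115999147
[[ 0.062 -0.998  0.   ]
 [-0.998 -0.062  0.002]
 [-0.002 -0.    -1.   ]]
```

View pics/a2.png

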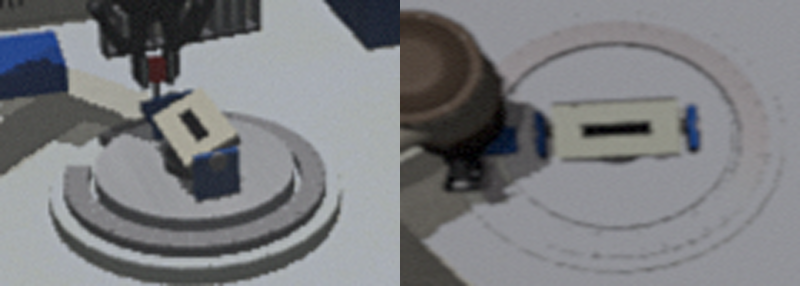

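The stage now has its face nearly toward the robot, with the knob held in the fingers. I'll measure the stage's yaw from the window.

```bash
cat >> h.py <<'E'
def window(t,box,z=85,thr=60):
    x0,y0,x1,y1=box; g=cv2.cvtColor(t['image'][y0:y1,x0:x1],cv2.COLOR_RGB2GRAY)
    n,l,s,c=cv2.connectedComponentsWithStats((g<thr).astype(np.uint8))
    out=[]
    for i in range(1,n):
        if 20<s[i][4]<200:
            v,u=np.nonzero(l==i); P=np.array([onz(t,a+x0,b+y0,z)[:2] for a,b in zip(u,v)]); w,V=np.linalg.eigh(np.cov(P.T))
            out.append((P.mean(0).round(1),np.degrees(np.arctan2(V[1,1],V[0,1]))%180,np.sqrt(12*w).round(1),(u.mean()+x0,v.mean()+y0)))
    return out
E
python3 - <<'E'
from h import *
t=load('top');s=load('side')
print(window(t,(232,195,262,225)));print('side',window(s,(225,180,250,205)))
st=arm.read_state()
for z in(15,20,25,32):
    g=onz(t,197.1,205.4,z); print(z,g.round(1),np.degrees(np.arctan2(g[1]-78.7,g[0]-553.3)))
E
```

```text
[(array([553.5,  79.4]), np.float64(94.29979320019163), array([ 9.9, 52.5]), (np.float64(244.1917808219178), np.float64(209.2876712328767)))]
side [(array([543.2, 139. ]), np.float64(40.30151124541817), array([17.5, 33.2]), (np.float64(227.92857142857142), np.float64(184.75))), (array([555.9,  82.8]), np.float64(92.06634450844602), array([11.9, 51.5]), (np.float64(237.51282051282053), np.float64(193.33333333333334)))]
15 [573.1 212.7  15. ] 81.57395066667053
20 [572.3 212.1  20. ] 81.87739634631212
25 [571.5 211.5  25. ] 82.18405627465062
32 [570.4 210.6  32. ] 82.61884387130631
```

```bash
python3 -m pendant '[[0.00028,-0.00802,0,0,0,4,0],[0.00028,-0.00802,0,0,0,4,0],[0,0,0,0,0,0,0],[0,0,0,0,0,0,0.028],[0,0,0,0,0,0,0.028],[0,0,0.003,0,0,0,0.028],[0,0,0.003,0,0,0,0.028],[0,0,0.003,0,0,0,0.028],[0,0,0,0,0,0,0.028],[0,0,0,0,0,0,0.028]]'
python3 -m pendant '[[0,-0.001,0,0,0,0,0.028],[0,-0.001,0,0,0,0,0.028],[0,-0.001,0,0,0,0,0.028],[0,-0.001,0,0,0,0,0.028],[0,0,0,0,0,0,0.028],[0,0,0,0,0,0,0.028]]'
python3 - <<'E'
from h import *
st=arm.read_state();M=R.from_quat(st['ee_rot']).as_matrix();print(st['position'],M.T@st['contact_force'],st['gripper_width'],M[:,1].round(3))
t=grab('top');print(window(t,(232,195,262,225)))
E
```

```text
clock: 6.0
position: [562.9, 193.1, 90.1]
ee_rot: [-0.679, 0.734, 0.0, -0.0]
contact_force: [0.5, 0.2, -0.4]
gripper_width: 28.0
grasp_force: 0.0
clock: 6.6
position: [566.6, 193.0, 90.2]
ee_rot: [-0.679, 0.734, 0.0, -0.0]
contact_force: [-3.2, 0.8, 1.7]
gripper_width: 28.0
grasp_force: 1.4
[566.55392223 192.95953777  90.2080005 ] [-0.55138165  3.27993981 -1.6884622 ] 28.046768061624057 [-0.997  0.078  0.001]
[(array([553.6,  78.2]), np.float64(86.23084781930257), array([10.2, 52.8]), (np.float64(244.64), np.float64(209.28)))]
```

```bash
python3 -m pendant '[[0,-0.001,0,0,0,0,0.028],[0,-0.001,0,0,0,0,0.028],[0,0,0,0,0,0,0.028]]'; python3 -m pendant '[[0,-0.001,0,0,0,0,0.028],[0,-0.001,0,0,0,0,0.028],[0,0,0,0,0,0,0.028]]'; python3 -m pendant '[[0,-0.001,0,0,0,0,0.028],[0,-0.001,0,0,0,0,0.028],[0,0,0,0,0,0,0.028]]'
python3 - <<'E'
from h import *
t=grab('top');print(window(t,(232,195,262,225)));s=grab('side');print(s['image'].shape)
cv2.imwrite('pics/a3.png',cv2.resize(s['image'][150:230,175:275,::-1],(700,560),interpolation=cv2.INTER_CUBIC))
E
```

```text
clock: 6.95
position: [569.8, 192.8, 90.3]
ee_rot: [-0.679, 0.734, -0.0, 0.001]
contact_force: [-0.3, 0.5, 0.3]
gripper_width: 27.6
grasp_force: 0.0
clock: 7.25
position: [571.4, 192.6, 90.2]
ee_rot: [-0.679, 0.734, -0.0, 0.0]
contact_force: [0.2, 0.4, 0.2]
gripper_width: 28.0
grasp_force: 0.0
clock: 7.55
position: [573.1, 192.5, 90.2]
ee_rot: [-0.679, 0.734, -0.0, 0.0]
contact_force: [-0.7, -0.1, 0.2]
gripper_width: 27.8
grasp_force: 0.0
[(array([553.5,  78.8]), np.float64(83.30283636546172), array([ 9.9, 53.2]), (np.float64(244.4189189189189), np.float64(209.2972972972973)))]
(384, 512, 3)
```

View pics/a3.png

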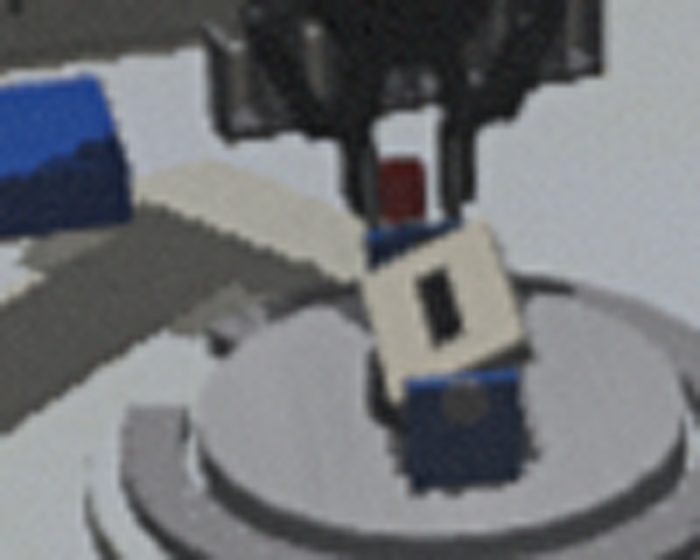

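The knob (around (403,190)) now sits low between the fingers, and the push force has vanished. I'll check the drop by the knob's height and by pushing on a little.

```bash
python3 -m pendant '[[0,-0.001,0,0,0,0,0.028],[0,-0.001,0,0,0,0,0.028],[0,-0.001,0,0,0,0,0.028],[0,0,0,0,0,0,0.028]]'
python3 - <<'E'
from h import *
s=load('side')
for dz in(0,.010,.018):print(dz,[proj(s,(568,193,z+dz*1000)).round(1) for z in(66,90)])
st=arm.read_state();M=R.from_quat(st['ee_rot']).as_matrix();print(M.T@st['contact_force'],st['position'])
t=grab('top');print(window(t,(232,195,262,225)));
E
```

```text
clock: 8.05
position: [576.1, 192.3, 90.2]
ee_rot: [-0.679, 0.734, -0.0, 0.0]
contact_force: [-0.7, -0.5, 0.1]
gripper_width: 28.0
grasp_force: 0.1
0 [array([231.9, 181. ]), array([231.6, 173.7])]
0.01 [array([231.8, 178. ]), array([231.5, 170.7])]
0.018 [array([231.7, 175.6]), array([231.5, 168.2])]
[ 0.51558281  0.63760286 -0.14267632] [576.07334157 192.28746297  90.20001251]
[(array([553.3,  78.1]), np.float64(81.47554260519411), array([ 9.6, 52.9]), (np.float64(244.66666666666666), np.float64(209.375)))]
```

```bash
python3 - <<'E'
from h import *
s=grab('side')
hsv=cv2.cvtColor(s['image'][165:190,222:245],cv2.COLOR_RGB2HSV);m=cv2.inRange(hsv,(0,110,30),(10,255,255));v,u=np.nonzero(m);print('knob side px',u.min()+222,u.max()+222,v.min()+165,v.max()+165,u.mean()+222,v.mean()+165)
s0=load('side')
for x in(564,568,572):print(x,proj(s,(x,193,78)).round(1),proj(s,(x,193,88)).round(1))
cv2.imwrite('pics/a4.png',cv2.resize(s['image'][150:230,175:275,::-1],(700,560),interpolation=cv2.INTER_CUBIC))
E
```

```text
knob side px 231 235 174 180 233.22727272727272 177.1818181818182
564 [230.4 177.6] [230.3 174.5]
568 [231.8 177.4] [231.7 174.4]
572 [233.1 177.2] [233.  174.2]
```

View pics/a4.png

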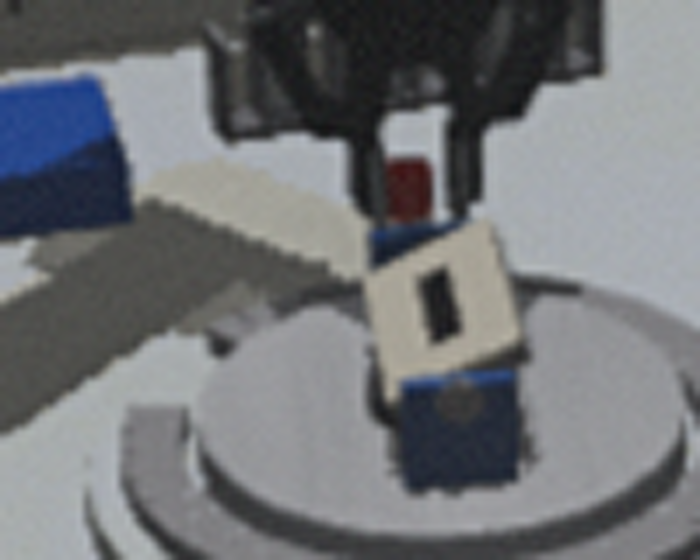

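The knob is at home height (row 177 matches z = 78) and the left finger is only just reaching it. One more push should show whether it's locked.

```bash
python3 -m pendant '[[0,-0.001,0,0,0,0,0.028],[0,-0.001,0,0,0,0,0.028],[0,0,0,0,0,0,0.028]]'
python3 - <<'E'
from h import *
st=arm.read_state();M=R.from_quat(st['ee_rot']).as_matrix();print(M.T@st['contact_force'],st['position'],st['grasp_force'])
t=grab('top');print(window(t,(232,195,262,225)));
E
```

```text
clock: 8.45
position: [577.4, 192.1, 90.1]
ee_rot: [-0.679, 0.734, 0.0, -0.001]
contact_force: [-3.7, 1.2, 2.1]
gripper_width: 27.6
grasp_force: 1.6
[-0.89030549  3.73646437 -2.1240659 ] [577.35217584 192.10362327  90.13979014] 1.6033810749650002
[(array([553.5,  78.6]), np.float64(80.97902240891534), array([10. , 52.8]), (np.float64(244.49333333333334), np.float64(209.32)))]
```

```bash
python3 -m pendant '[[0,-0.001,0,0,0,0,0.028],[0,-0.001,0,0,0,0,0.028],[0,0,0,0,0,0,0.028]]'
python3 - <<'E'
from h import *
st=arm.read_state();M=R.from_quat(st['ee_rot']).as_matrix();print(M.T@st['contact_force'],st['position'],st['grasp_force'])
t=grab('top');print(window(t,(232,195,262,225)));s=grab('side')
hsv=cv2.cvtColor(s['image'][165:190,222:245],cv2.COLOR_RGB2HSV);m=cv2.inRange(hsv,(0,110,30),(10,255,255));v,u=np.nonzero(m);print('knob side px',u.min()+222,u.max()+222,v.min()+165,v.max()+165,u.mean()+222,v.mean()+165)
E
```

```text
clock: 8.8
position: [577.7, 192.0, 90.1]
ee_rot: [-0.679, 0.734, 0.001, -0.002]
contact_force: [-7.7, 3.6, 4.8]
gripper_width: 27.9
grasp_force: 4.4
[-3.02230845  7.9891894  -4.77843755] [577.74655164 191.98194746  90.06150016] 4.377626180648804
[(array([553.4,  78.4]), np.float64(80.70376151986025), array([10. , 53.1]), (np.float64(244.57333333333332), np.float64(209.33333333333334)))]
knob side px 231 235 173 180 233.5 176.65
```

The push stalled at 8 N, so the plunger is home and locked. I'll back off, open, rise and go over the tray.

```bash
python3 -m pendant '[[0,0.004,0,0,0,0,0.028],[0,0.003,0,0,0,0,0.05],[0,0,0,0,0,0,0.05],[0,0,0,0,0,0,0.05],[0,0,-0.03,0,0,0,0.05],[0,0,-0.04,0,0,0,0.05],[0,0,-0.03,0,0,0,0.05],[0,0,0,0,0,0,0.05]]'
python3 -m pendant '[[0.0459,0.0025,0,0,0,0,0.05],[0.0459,0.0025,0,0,0,0,0.05],[0.0459,0.0025,0,0,0,0,0.05],[0.0459,0.0025,0,0,0,0,0.05],[0.0459,0.0025,0,0,0,0,0.05],[0.0459,0.0025,0,0,0,0,0.05],[0.0459,0.0025,0,0,0,0,0.05],[0.0459,0.0025,0,0,0,0,0.05],[0.0459,0.0025,0,0,0,0,0.05],[0.0459,0.0025,0,0,0,0,0.05],[0.0459,0.0025,0,0,0,0,0.05]]'
python3 -m pendant '[[0,0,0,0,0,-8.1,0.05],[0,0,0,0,0,-8.1,0.05],[0,0,0,0,0,-8.1,0.05],[0,0,0,0,0,-8.1,0.05],[0,0,0,0,0,-8.1,0.05],[0,0,0,0,0,-8.1,0.05],[0,0,0,0,0,-8.1,0.05],[0,0,0,0,0,-8.1,0.05],[0,0,0,0,0,-8.1,0.05],[0,0,0,0,0,-8.1,0.05],[0,0,0,0,0,-8.1,0.05],[0,0,0,0,0,-8.1,0.05]]'
python3 -m pendant '[[0,0,0,0,0,-8.1,0.05],[0,0,0,0,0,0,0.05]]'
python3 - <<'E'
from h import *
st=arm.read_state();M=R.from_quat(st['ee_rot']).as_matrix();print(st['position'],st['joints'].round(2),np.degrees(np.arctan2(M[1,1],M[0,1])))
A=[grab('top') for _ in range(6)];B=[grab('side') for _ in range(6)]
t=A[0];s=B[0];t['image']=np.mean([a['image'] for a in A],0).astype(np.uint8);s['image']=np.mean([a['image'] for a in B],0).astype(np.uint8)
np.save('T.npy',t,allow_pickle=True);np.save('S.npy',s,allow_pickle=True)
print(window(t,(232,195,262,225)))
a=cv2.resize(s['image'][165:215,205:265,::-1],(480,400),interpolation=cv2.INTER_CUBIC)
b=cv2.resize(t['image'][190:230,220:268,::-1],(480,400),interpolation=cv2.INTER_CUBIC)[:,70:390]
cv2.imwrite('pics/a5.png',np.hstack([a,b]))
E
```

```text
clock: 9.7
position: [575.9, 193.6, 195.8]
ee_rot: [-0.679, 0.734, -0.002, 0.005]
contact_force: [-0.3, 0.4, -0.5]
gripper_width: 50.4
grasp_force: 0.0
clock: 10.8
position: [505.6, -310.7, 189.6]
ee_rot: [-0.679, 0.734, 0.0, -0.0]
contact_force: [0.6, 0.5, 0.1]
gripper_width: 49.8
grasp_force: 0.0
clock: 12.0
position: [506.1, -308.9, 189.3]
ee_rot: [1.0, 0.027, -0.0, -0.0]
contact_force: [0.1, 0.1, 0.4]
gripper_width: 50.0
grasp_force: 0.0
clock: 12.2
position: [506.1, -308.9, 189.4]
ee_rot: [0.996, 0.094, -0.0, -0.0]
contact_force: [-1.0, 0.8, -0.2]
gripper_width: 49.8
grasp_force: 0.0
[ 506.06787076 -308.8795329   189.41672867] [-0.28  0.39 -0.17 -0.   -1.02  2.03] -79.18791339970034
[(array([553.4,  78.4]), np.float64(80.70376151986025), array([10. , 53.1]), (np.float64(244.57333333333332), np.float64(209.33333333333334)))]
```

View pics/a5.png

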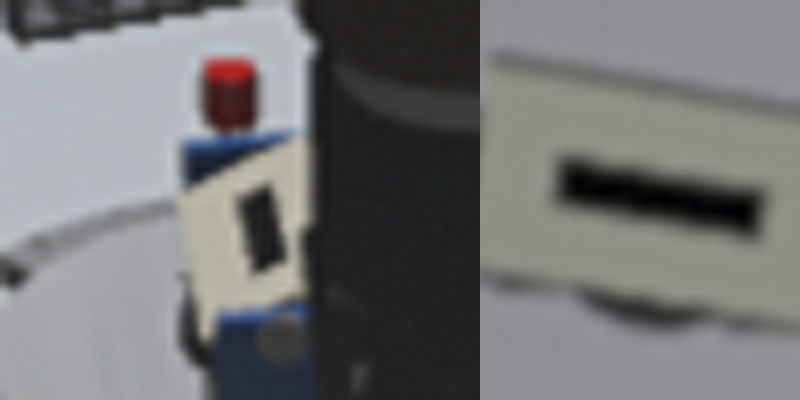

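The arm partly hides the face in the side view, so I'll measure the slope later from a clearer place. I'll pick the carrier now.

```bash
python3 -m pendant '[[0,0,0.05,0,0,0,0.05],[0,0,0.05,0,0,0,0.05],[0,0,0.03,0,0,0,0.05],[0,0,0.012,0,0,0,0.05],[0,0,0.0104,0,0,0,0.05],[0,0,0,0,0,0,0.05]]'
python3 -m pendant '[[0,0,0,0,0,0,0],[0,0,0,0,0,0,0],[0,0,0,0,0,0,0],[0,0,0,0,0,0,0],[0,0,0,0,0,0,0],[0,0,0,0,0,0,0],[0,0,0,0,0,0,0],[0,0,0,0,0,0,0]]'
```

```text
clock: 13.4
position: [506.6, -308.8, 37.6]
ee_rot: [0.996, 0.095, -0.0, -0.0]
contact_force: [0.2, 0.3, 0.3]
gripper_width: 50.1
grasp_force: 0.0
clock: 14.2
position: [507.4, -309.1, 39.5]
ee_rot: [0.995, 0.095, 0.001, 0.001]
contact_force: [0.0, 1.2, 6.6]
gripper_width: 10.9
grasp_force: 59.7
```

```bash
python3 -m pendant '[[0,0,-0.02,0,0,0,0],[0,0,-0.04,0,0,0,0],[0,0,-0.04,0,0,0,0],[0,0,-0.05,0,0,0,0],[-0.0078,-0.0406,0,0,0,0,0],[-0.0078,-0.0406,0,0,0,0,0],[-0.0078,-0.0406,0,0,0,0,0],[-0.0078,-0.0406,0,0,0,0,0],[-0.0078,-0.0406,0,0,0,0,0],[-0.0078,-0.0406,0,0,0,0,0],[-0.0078,-0.0406,0,0,0,0,0]]'
python3 -m pendant '[[0,0,0,0,0,6.7,0],[0,0,0,0,0,6.7,0],[0,0,0,0,0,6.7,0],[0,0,0,0,0,0,0],[0,0,0,0,0,0,0]]'
python3 - <<'E'
from h import *
st=arm.read_state();M=R.from_quat(st['ee_rot']).as_matrix();print(st['position'],st['joints'].round(2),np.degrees(np.arctan2(M[1,1],M[0,1])),st['contact_force'])
for n in('top','side'):
    A=[grab(n) for _ in range(3)];A[0]['image']=np.mean([a['image'] for a in A],0).astype(np.uint8);np.save(n[0].upper()+'.npy',A[0],allow_pickle=True)
t,s=load('T'),load('S');print(window(t,(232,195,262,225)))
a=cv2.resize(s['image'][170:220,205:265,::-1],(480,400),interpolation=cv2.INTER_CUBIC)
x,y=proj(s,st['position']).astype(int);b=cv2.resize(s['image'][y-30:y+50,x-32:x+32,::-1],(320,400),interpolation=cv2.INTER_CUBIC)
print(x,y);cv2.imwrite('pics/a6.png',np.hstack([a,b]))
E
```

```text
clock: 15.3
position: [398.0, -38.7, 187.8]
ee_rot: [0.996, 0.094, 0.0, -0.0]
contact_force: [0.9, 1.4, -1.5]
gripper_width: 11.2
grasp_force: 58.9
clock: 15.8
position: [399.0, -40.0, 187.8]
ee_rot: [0.997, -0.08, -0.0, -0.0]
contact_force: [0.0, -0.2, -0.8]
gripper_width: 10.9
grasp_force: 58.9
[398.95512676 -39.96076879 187.78162266] [ 0.31  0.07 -0.61 -0.   -0.9   1.1 ] -99.12550619712555 [ 0.01849505 -0.23197445 -0.80114277]
[(array([553.5,  79. ]), np.float64(80.72346945424846), array([10.4, 53.2]), (np.float64(244.35897435897436), np.float64(209.32051282051282)))]
184 188
```

View pics/a6.png

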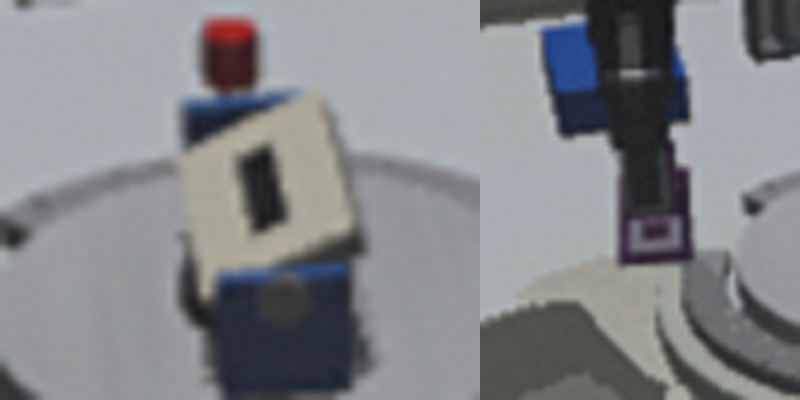

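The left crop shows the whole pale face, with the far edge running from (180,155) to (317,92). The right crop shows the carrier hanging level in the fingers. I'll cast the far edge, near edge and window edges onto their vertical planes to get the slope.

```bash
python3 - <<'E'
from h import *
t,s=load('T'),load('S')
im=s['image'][170:220,205:265].astype(float); big=cv2.resize(im,None,fx=8,fy=8,interpolation=cv2.INTER_CUBIC)
yel=big[:,:,0]-big[:,:,2]; print('R-B face',yel[200,310],'ground',yel[350,50],yel[30,100],'lum',big[200,310],big[60,300],big[150,390])
m=((yel>12)&(big.sum(2)>330)).astype(np.uint8)
n,l,st,c=cv2.connectedComponentsWithStats(m);i=1+np.argmax(st[1:,4]);m=(l==i).astype(np.uint8)
cs=max(cv2.findContours(m,cv2.RETR_EXTERNAL,cv2.CHAIN_APPROX_NONE)[0],key=cv2.contourArea)[:,0]
hull=cv2.convexHull(cs);print('poly',cv2.approxPolyDP(hull,8,True)[:,0].tolist())
px=lambda p:((p[0]+.5)/8-.5+205,(p[1]+.5)/8-.5+170)
c0=np.array([553.4,78.6]);a=np.radians(80.7);ys=np.array([np.cos(a),np.sin(a),0]);xs=np.array([np.sin(a),-np.cos(a),0])
def onplane(p,y):
    o,w=ray(s,*px(p));P=o+w*((np.r_[c0,0]+y*ys-o)@ys)/(w@ys);q=P-np.r_[c0,0];return q@xs,P[2]
def edge(x0,x1,first,y):
    pts=[(x,(np.nonzero(m[:,x])[0].min() if first else np.nonzero(m[:,x])[0].max())) for x in range(x0,x1)]
    vx,vy,x,yy=cv2.fitLine(np.array(pts,np.float32),cv2.DIST_HUBER,0,.01,.01).ravel()
    A=onplane((x-50*vx,yy-50*vy),y);B=onplane((x+50*vx,yy+50*vy),y);print('slope',y,np.arctan2(B[1]-A[1],B[0]-A[0]),A,B,'dir',vy/vx)
edge(195,305,True,50);edge(225,340,False,-50)
# window
g=big.mean(2);w=(g<90).astype(np.uint8);n,l,st,c=cv2.connectedComponentsWithStats(w);i=l[190,263]
k=max(cv2.findContours((l==i).astype(np.uint8),cv2.RETR_EXTERNAL,cv2.CHAIN_APPROX_NONE)[0],key=cv2.contourArea);r=cv2.minAreaRect(k);print('win',r)
q=cv2.approxPolyDP(cv2.convexHull(k),8,True)[:,0];print(q.tolist())
print('centre tri',tri(t,(244.4,209.32),s,px(c[i])))
# corner check
for th in(.3,.4,.5):
    print(th,[((proj(s,np.r_[c0,86]+y*ys+x*(np.cos(th)*xs+[0,0,np.sin(th)]))-[205,170]+.5)*8-.5).round(0).tolist() for x,y in((-28,50),(28,50),(28,-50),(-28,-50))])
E
```

```text
R-B face 15.78114926442504 ground -4.668485518544912 -10.589006949216127 lum [168.72179209 165.67137836 152.94064283] [168.98998882 174.033335   180.11737871] [166.32472174 170.98609477 173.00644456]
poly [[316, 93], [351, 227], [202, 296], [181, 158]]
slope 50 0.4111014527148879 (np.float64(-14.51112584140563), np.float64(79.73843019242292)) (np.float64(17.801728466889024), np.float64(93.82493965711126)) dir -0.46039602
slope -50 0.18759755091232336 (np.float64(-16.132590769661746), np.float64(87.15841246301636)) (np.float64(15.92315871842003), np.float64(93.24354497137813)) dir -0.23869182
win ((261.7652282714844, 189.1669921875), (81.24629211425781, 36.523155212402344), 77.19573211669922)
[[267, 147], [285, 217], [257, 231], [239, 165]]
centre tri (array([553.72756887,  78.72025748,  87.61410774]), np.float64(1.321909914507364))
0.3 [[170.0, 152.0], [321.0, 99.0], [355.0, 240.0], [194.0, 295.0]]
0.4 [[173.0, 158.0], [318.0, 93.0], [352.0, 233.0], [197.0, 302.0]]
0.5 [[177.0, 164.0], [314.0, 87.0], [349.0, 227.0], [201.0, 308.0]]
```

Far-edge fit and corners agree on a slope of about 0.415 rad (23.8°). I'll move over the stage and tilt.

```bash
python3 -m pendant '[[0.0274,-0.0354,0,0,0,0,0],[0.0274,-0.0354,0,0,0,0,0],[0.0274,-0.0354,0,0,0,0,0],[0.0274,-0.0354,0,0,0,0,0],[0,0,0,0,7.9,0,0],[0,0,0,0,7.9,0,0],[0,0,0,0,8.0,0,0],[0,0,0,0,0,0,0],[0,0,0,0,0,0,0]]'
cat > tgt.py <<'E'
from h import *
def rep(h,P=(553.5,78.7,86.5),th=.415,a=80.8):
    st=arm.read_state();M=R.from_quat(st['ee_rot']).as_matrix();a=np.radians(a);xs=np.array([np.sin(a),-np.cos(a),0]);ys=np.array([np.cos(a),np.sin(a),0])
    n=-np.sin(th)*xs+[0,0,np.cos(th)];xp=np.cross(ys,n);B=np.c_[xp,ys,n]
    print('pos in platen',(B.T@(st['position']-P)).round(1),'move tool mm',(M.T@(np.array(P)+h*n-st['position'])).round(1),'tilt',np.arccos(-M[2,2]).round(4),'yaw y',np.degrees(np.arctan2(M[1,1],M[0,1])).round(2))
    T=np.c_[-ys,0*ys,0*ys];Rt=M.T@np.c_[xp,-ys,-n];print('turn needed deg',np.degrees(R.from_matrix(Rt).as_rotvec()).round(2))
    print('F tool',(M.T@st['contact_force']).round(2),'T tool',(M.T@st['wrist_torque']).round(3),'grip',round(st['gripper_width'],1),'t',st['clock'],'q',st['joints'].round(2))
E
python3 - <<'E'
from tgt import *
rep(60)
s=load('S');o,w=ray(s,187,210.4);ys=np.array([.158,.987,0]);c=np.array([399,-40,0])-42*ys;P=o+w*((c-o)@ys)/(w@ys);print('underside z',P,'TCP was 187.8')
E
```

```text
clock: 17.0
position: [535.7, 74.0, 191.1]
ee_rot: [0.98, -0.085, 0.178, 0.022]
contact_force: [0.3, -0.6, 0.4]
gripper_width: 11.2
grasp_force: 59.0
pos in platen [ 26.8  -7.5 102.4] move tool mm [-24.5  -8.1  43.7] tilt 0.3613 yaw y -100.03
turn needed deg [ 1.05  3.1  -0.47]
F tool [ 0.56  0.56 -0.25] T tool [ 0.038 -0.751  0.044] grip 11.2 t 17.0 q [ 0.52  0.17 -0.7   0.53 -0.48  0.43]
underside z [395.01884649 -81.87899062 154.67275349] TCP was 187.8
```

```bash
python3 -m pendant '[[0,0,0,0.5,1.6,-0.25,0],[0,0,0,0.5,1.5,-0.25,0],[-0.0125,-0.004,0,0,0,0,0],[-0.0125,-0.004,0,0,0,0,0],[0,0,0,0,0,0,0],[0,0,0,0,0,0,0]]'; python3 -c 'from tgt import *;rep(50)'
```

```text
clock: 17.6
position: [516.3, 86.1, 182.0]
ee_rot: [0.975, -0.079, 0.207, 0.017]
contact_force: [0.8, -0.3, -0.9]
gripper_width: 11.2
grasp_force: 59.0
pos in platen [  3.8   1.3 102.7] move tool mm [-4.   1.3 52.7] tilt 0.4181 yaw y -99.21
turn needed deg [-0.   -0.18 -0.01]
F tool [0.42 0.15 1.13] T tool [ 0.014 -0.919  0.004] grip 11.2 t 17.6 q [ 0.51  0.14 -0.86  0.82 -0.35  0.15]
```

```bash
python3 -m pendant '[[-0.001,0.0003,0.015,0,0,0,0],[-0.001,0.0003,0.015,0,0,0,0],[-0.001,0.0004,0.015,0,0,0,0],[-0.001,0.0003,0.0077,0,0,0,0],[0,0,0,0,0,0,0],[0,0,0,0,0,0,0]]'; python3 -c 'from tgt import *;rep(40)';  python3 -m pendant '[[0,0,0.003,0,0,0,0],[0,0,0.003,0,0,0,0],[0,0,0.002,0,0,0,0],[0,0,0,0,0,0,0],[0,0,0,0,0,0,0]]'; python3 -c 'from tgt import *;rep(37)'
```

```text
clock: 18.2
position: [533.5, 80.6, 135.0]
ee_rot: [0.975, -0.079, 0.208, 0.018]
contact_force: [0.5, 0.6, -1.6]
gripper_width: 11.1
grasp_force: 59.0
pos in platen [ 1.2 -1.4 52.5] move tool mm [-1.3 -1.4 12.5] tilt 0.4203 yaw y -99.32
turn needed deg [ 0.14 -0.3  -0.07]
F tool [-0.3  -0.7   1.64] T tool [ 0.026 -0.894  0.03 ] grip 11.1 t 18.2 q [ 0.25  0.22 -0.95  1.52 -0.16 -0.33]
clock: 18.7
position: [535.3, 82.4, 129.5]
ee_rot: [0.975, -0.078, 0.206, 0.019]
contact_force: [-0.1, 0.1, -0.4]
gripper_width: 11.0
grasp_force: 59.0
pos in platen [ 0.4  0.7 46.8] move tool mm [-0.4  0.7  9.8] tilt 0.4159 yaw y -99.23
turn needed deg [ 0.31 -0.05  0.1 ]
F tool [-0.23 -0.1   0.3 ] T tool [ 0.001 -0.863 -0.   ] grip 11.0 t 18.7 q [ 0.23  0.24 -0.95  1.57 -0.16 -0.36]
```

Joint 5 is near its limit (-0.16), so I'll continue in small steps while watching the joints.

```bash
python3 -m pendant '[[0,0,0.002,0,0,0,0],[0,0,0.002,0,0,0,0],[0,0,0,0,0,0,0],[0,0,0,0,0,0,0]]'; python3 -c 'from tgt import *;rep(37);print(arm.read_state()["joints"])'; python3 -m pendant '[[0,0,0.002,0,0,0,0],[0,0,0.002,0,0,0,0],[0,0,0,0,0,0,0],[0,0,0,0,0,0,0]]'; python3 -c 'from tgt import *;rep(37);print(arm.read_state()["joints"])'
```

```text
clock: 19.1
position: [537.1, 82.4, 127.1]
ee_rot: [0.975, -0.079, 0.205, 0.02]
contact_force: [-0.3, 0.8, -0.9]
gripper_width: 11.1
grasp_force: 59.0
pos in platen [ 1.1  1.1 43.9] move tool mm [-1.1  1.   6.9] tilt 0.4142 yaw y -99.31
turn needed deg [0.45 0.05 0.08]
F tool [-0.79 -0.7   0.63] T tool [ 0.008 -0.915  0.011] grip 11.1 t 19.1 q [ 0.23  0.24 -0.95  1.59 -0.16 -0.37]
[ 0.22808459  0.24306111 -0.9466864   1.58604583 -0.16050333 -0.37322677]
clock: 19.5
position: [538.9, 82.8, 124.8]
ee_rot: [0.976, -0.079, 0.204, 0.022]
contact_force: [-0.3, 0.1, -1.0]
gripper_width: 11.0
grasp_force: 59.0
pos in platen [ 1.7  1.8 41.1] move tool mm [-1.7  1.7  4.2] tilt 0.4128 yaw y -99.36
turn needed deg [0.58 0.14 0.08]
F tool [-0.72 -0.07  0.81] T tool [ 0.043 -0.936 -0.022] grip 11.0 t 19.5 q [ 0.22  0.25 -0.94  1.6  -0.16 -0.38]
[ 0.22374882  0.24989852 -0.94374833  1.60056234 -0.16051433 -0.38409062]
```

```bash
python3 -m pendant '[[-0.001,0,0.002,0,0,0,0],[-0.001,0,0.002,0,0,0,0],[0,0,0,0,0,0,0]]'; python3 -c 'from tgt import *;rep(35);print(arm.read_state()["joints"])'; python3 -m pendant '[[-0.001,0,0.002,0,0,0,0],[0,0,0.002,0,0,0,0],[0,0,0,0,0,0,0]]'; python3 -c 'from tgt import *;rep(35);print(arm.read_state()["joints"])'
```

```text
clock: 19.8
position: [538.9, 83.7, 121.9]
ee_rot: [0.976, -0.079, 0.203, 0.023]
contact_force: [-0.5, -0.4, -0.8]
gripper_width: 11.2
grasp_force: 59.0
pos in platen [ 0.4  2.6 38.5] move tool mm [-0.4  2.6  3.6] tilt 0.4109 yaw y -99.41
turn needed deg [0.75 0.25 0.09]
F tool [-0.76  0.46  0.57] T tool [ 0.057 -0.862  0.001] grip 11.2 t 19.8 q [ 0.22  0.26 -0.94  1.63 -0.16 -0.4 ]
[ 0.2175682   0.25551918 -0.94425593  1.62658853 -0.16047675 -0.40488104]
clock: 20.1
position: [540.0, 84.3, 119.3]
ee_rot: [0.976, -0.079, 0.202, 0.024]
contact_force: [0.5, -0.8, -1.0]
gripper_width: 10.8
grasp_force: 59.0
pos in platen [ 0.2  3.3 35.8] move tool mm [-0.2  3.3  0.8] tilt 0.4096 yaw y -99.48
turn needed deg [0.9  0.32 0.08]
F tool [0.13 0.72 1.21] T tool [ 0.021 -0.871 -0.013] grip 10.8 t 20.1 q [ 0.21  0.26 -0.94  1.65 -0.16 -0.42]
[ 0.21165171  0.26190356 -0.94268283  1.64835279 -0.16046284 -0.42190795]
```

```bash
python3 -m pendant '[[0,0,0.001,0,0,0,0],[0,0,0.001,0,0,0,0],[0,0,0,0,0,0,0]]'; python3 -c 'from tgt import *;rep(35)'; python3 -m pendant '[[0,0,0.001,0,0,0,0],[0,0,0.001,0,0,0,0],[0,0,0,0,0,0,0]]'; python3 -c 'from tgt import *;rep(35)'
```

```text
clock: 20.4
position: [540.8, 84.5, 118.2]
ee_rot: [0.976, -0.08, 0.202, 0.025]
contact_force: [-0.3, -0.4, -0.9]
gripper_width: 10.6
grasp_force: 59.0
pos in platen [ 0.5  3.6 34.4] move tool mm [-0.5  3.7 -0.5] tilt 0.4092 yaw y -99.51
turn needed deg [0.96 0.35 0.08]
F tool [-0.54  0.4   0.73] T tool [ 0.015 -0.869 -0.035] grip 10.6 t 20.4 q [ 0.21  0.27 -0.94  1.66 -0.16 -0.43]
clock: 20.7
position: [541.2, 84.4, 117.7]
ee_rot: [0.976, -0.08, 0.202, 0.025]
contact_force: [-6.5, -1.4, 6.7]
gripper_width: 11.2
grasp_force: 60.3
pos in platen [ 0.6  3.7 33.8] move tool mm [-0.6  3.7 -1.1] tilt 0.4097 yaw y -99.54
turn needed deg [1.03 0.32 0.08]
F tool [-3.05  2.58 -8.54] T tool [-0.406 -1.534 -0.053] grip 11.2 t 20.7 q [ 0.21  0.27 -0.94  1.67 -0.16 -0.44]
```

Contact at about 9 N. I'll try a small roll correction (about 1° short because of the joint 5 limit) and look.

```bash
python3 -m pendant '[[0,-0.0005,0,0.5,0,0,0],[0,-0.0005,0,0.5,0,0,0],[0,0,0,0,0,0,0]]'; python3 -c 'from tgt import *;rep(35)
s=grab("side");t=grab("top")
a=cv2.resize(s["image"][165:215,205:265,::-1],(480,400),interpolation=cv2.INTER_CUBIC);b=cv2.resize(t["image"][185:235,220:260,::-1],(320,400),interpolation=cv2.INTER_CUBIC);cv2.imwrite("pics/a7.png",np.hstack([a,b]))'
```

```text
clock: 21.0
position: [542.7, 87.9, 121.2]
ee_rot: [0.976, -0.079, 0.2, 0.019]
contact_force: [0.8, 1.1, -0.5]
gripper_width: 11.2
grasp_force: 59.0
pos in platen [ 2.9  7.3 36.7] move tool mm [-2.9  7.3  1.7] tilt 0.4049 yaw y -99.27
turn needed deg [0.36 0.58 0.08]
F tool [ 0.37 -1.21  0.72] T tool [ 0.022 -0.855 -0.034] grip 11.2 t 21.0 q [ 0.24  0.26 -0.93  1.57 -0.16 -0.37]
```

View pics/a7.png

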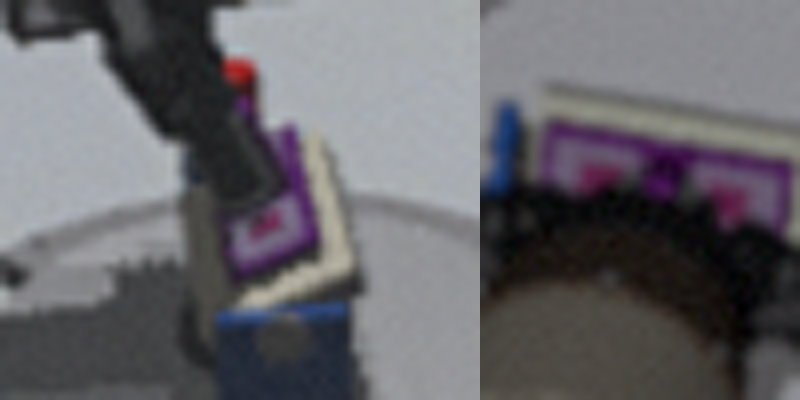

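The picture shows the carrier just above the face, nearly parallel to it. It is 7 mm toward the knob side, with the uphill margin about right. I'll bring y back, tilt slightly and press again.

```bash
python3 -m pendant '[[-0.0015,0.0015,0,0,0.4,0,0],[-0.001,0.001,0,0,0.4,0,0],[0,0,0,0,0,0,0]]'; python3 -c 'from tgt import *;rep(34)'; python3 -m pendant '[[0,0,0.001,0,0,0,0],[0,0,0,0,0,0,0],[0,0,0,0,0,0,0]]'; python3 -c 'from tgt import *;rep(34)'
```

```text
clock: 21.4
position: [540.0, 86.5, 122.5]
ee_rot: [0.975, -0.079, 0.205, 0.023]
contact_force: [-0.5, 0.5, -1.8]
gripper_width: 11.1
grasp_force: 59.0
pos in platen [ 1.2  5.5 38.8] move tool mm [-1.2  5.4  4.9] tilt 0.4152 yaw y -99.4
turn needed deg [ 0.69 -0.    0.09]
F tool [-1.27 -0.38  1.37] T tool [-0.003 -0.904 -0.001] grip 11.1 t 21.4 q [ 0.22  0.26 -0.94  1.65 -0.16 -0.42]
clock: 21.7
position: [540.8, 86.9, 122.0]
ee_rot: [0.975, -0.079, 0.205, 0.023]
contact_force: [0.7, 0.0, -0.0]
gripper_width: 11.4
grasp_force: 59.0
pos in platen [ 1.6  6.1 38.1] move tool mm [-1.6  6.   4.2] tilt 0.415 yaw y -99.41
turn needed deg [0.7  0.01 0.08]
F tool [ 0.61 -0.14  0.3 ] T tool [ 0.013 -0.853  0.019] grip 11.4 t 21.7 q [ 0.22  0.26 -0.94  1.65 -0.16 -0.43]
```

```bash
python3 -m pendant '[[-0.0008,0.001,0.0015,0,0,0,0],[-0.0008,0.001,0.0015,0,0,0,0],[-0.0008,0.001,0.0015,0,0,0,0],[0,0,0,0,0,0,0]]'; python3 -c 'from tgt import *;rep(34)'; python3 -m pendant '[[-0.0003,0.0005,0.001,0,0,0,0],[0,0,0,0,0,0,0],[0,0,0,0,0,0,0]]'; python3 -c 'from tgt import *;rep(34)'
```

```text
clock: 22.1
position: [540.1, 85.0, 119.2]
ee_rot: [0.976, -0.08, 0.203, 0.025]
contact_force: [-0.6, -0.4, -0.7]
gripper_width: 11.0
grasp_force: 59.0
pos in platen [ 0.2  4.1 35.6] move tool mm [-0.2  4.1  1.7] tilt 0.4128 yaw y -99.52
turn needed deg [0.96 0.15 0.08]
F tool [-0.73  0.5   0.41] T tool [-0.057 -0.877  0.004] grip 11.0 t 22.1 q [ 0.2   0.26 -0.94  1.68 -0.16 -0.44]
clock: 22.4
position: [540.4, 84.9, 118.8]
ee_rot: [0.976, -0.08, 0.203, 0.025]
contact_force: [-1.0, 0.4, -1.6]
gripper_width: 10.7
grasp_force: 59.0
pos in platen [ 0.2  4.  35.2] move tool mm [-0.2  4.   1.2] tilt 0.4127 yaw y -99.53
turn needed deg [1.   0.15 0.08]
F tool [-1.57 -0.24  1.06] T tool [ 0.026 -0.874 -0.011] grip 10.7 t 22.4 q [ 0.2   0.26 -0.94  1.68 -0.16 -0.45]
```

```bash
python3 -m pendant '[[0,0.0003,0.001,0,0,0,0],[0,0,0,0,0,0,0]]'; python3 -c 'from tgt import *;rep(34)'; python3 -m pendant '[[0,0,0.001,0,0,0,0],[0,0,0,0,0,0,0]]'; python3 -c 'from tgt import *;rep(34)'; python3 -m pendant '[[0,0,0.0005,0,0,0,0],[0,0,0,0,0,0,0],[0,0,0,0,0,0,0]]'; python3 -c 'from tgt import *;rep(34)'
```

```text
clock: 22.6
position: [540.7, 84.7, 118.1]
ee_rot: [0.976, -0.08, 0.203, 0.025]
contact_force: [-0.2, 0.1, -1.3]
gripper_width: 11.0
grasp_force: 59.0
pos in platen [ 0.4  3.9 34.4] move tool mm [-0.4  3.9  0.5] tilt 0.4123 yaw y -99.54
turn needed deg [1.04 0.18 0.09]
F tool [-0.66 -0.08  1.11] T tool [ 0.009 -0.919  0.034] grip 11.0 t 22.6 q [ 0.2   0.27 -0.94  1.68 -0.16 -0.45]
clock: 22.8
position: [541.1, 84.7, 117.8]
ee_rot: [0.976, -0.08, 0.203, 0.026]
contact_force: [-2.4, -1.0, 2.3]
gripper_width: 11.4
grasp_force: 59.6
pos in platen [ 0.5  3.9 34. ] move tool mm [-0.5  3.9  0.1] tilt 0.4125 yaw y -99.56
turn needed deg [1.07 0.17 0.08]
F tool [-1.13  1.43 -3.02] T tool [-0.138 -1.141 -0.008] grip 11.4 t 22.8 q [ 0.2   0.27 -0.94  1.69 -0.16 -0.45]
clock: 23.1
position: [541.1, 84.7, 117.7]
ee_rot: [0.976, -0.08, 0.203, 0.026]
contact_force: [-4.8, -1.0, 5.9]
gripper_width: 11.1
grasp_force: 60.1
pos in platen [ 0.5  3.9 33.8] move tool mm [-0.5  3.9 -0.1] tilt 0.4126 yaw y -99.57
turn needed deg [1.09 0.16 0.08]
F tool [-1.81  1.84 -7.22] T tool [-0.346 -1.386 -0.059] grip 11.1 t 23.1 q [ 0.2   0.27 -0.94  1.69 -0.16 -0.45]
```

```bash
python3 -m pendant '[[0,0,0,0,0,0,0],[0,0,0,0,0,0,0],[0,0,0,0,0,0,0],[0,0,0,0,0,0,0],[0,0,0,0,0,0,0],[0,0,0,0,0,0,0]]'; python3 - <<'E'
from tgt import *
rep(34)
t=grab('top');s=grab('side')
# purple plate in top view on a plane near its top, and face mask extents for centring
for n,d in(('top',t),('side',s)):
    x0,y0,x1,y1=(215,185,275,240)
    hsv=cv2.cvtColor(d['image'][y0:y1,x0:x1],cv2.COLOR_RGB2HSV);m=cv2.inRange(hsv,(135,50,40),(165,255,255));v,u=np.nonzero(m);print(n,len(u),u.min()+x0,u.max()+x0,v.min()+y0,v.max()+y0)
im=s['image'][165:190,225:245];m=cv2.inRange(cv2.cvtColor(im,cv2.COLOR_RGB2HSV),(0,110,30),(10,255,255));v,u=np.nonzero(m);print('knob',u.min()+225,u.max()+225,v.min()+165,v.max()+165)
# predicted plate ends in top view for y offset 0 / 4
a=np.radians(80.8);ys=np.array([np.cos(a),np.sin(a),0])
for y in(-42,42):print(y,[proj(t,np.array([553.5,78.7,91])+(y+o)*ys).round(1).tolist() for o in(0,4)])
E
```

```text
clock: 23.7
position: [541.1, 84.7, 117.6]
ee_rot: [0.976, -0.08, 0.203, 0.026]
contact_force: [-5.8, -0.6, 5.9]
gripper_width: 11.1
grasp_force: 60.1
pos in platen [ 0.5  3.9 33.8] move tool mm [-0.5  3.9 -0.1] tilt 0.4126 yaw y -99.57
turn needed deg [1.09 0.16 0.07]
F tool [-2.8   1.68 -7.6 ] T tool [-0.391 -1.447 -0.048] grip 11.1 t 23.7 q [ 0.2   0.27 -0.94  1.69 -0.16 -0.45]
top 242 229 260 201 214
side 95 233 244 185 201
knob 232 236 173 175
-42 [[260.2, 211.8], [258.7, 211.5]]
42 [[228.7, 206.2], [227.3, 205.9]]
```

```bash
python3 -c 'from h import *;print(arm.job_done())'
```

```text
the job is handed in; nothing more can be done
None
```

I handed the job in at about 24 s with the stage locked in its green-marked notch and the purple carrier gripped and pressed on the sloped face with about 8 N, held steady. The carrier measured within about 4 mm of centre and is rolled about 0.02 rad from flush because joint 5 hit its limit; the judge's verdict was not returned.

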